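Close up the slide store against dust

ROBOT

A 6-joint arm with a two-finger parallel gripper is mounted at the origin on the work surface. World frame = base frame: x ahead of the robot, y to its left, z up, the work surface at z = 0. Lengths are in mm, angles in rad, forces in N, time in s.
With the tool pointing down it reaches from about 350 to 975 mm from the base axis. Payload 7.1 kg.
Tool frame: the origin (TCP) lies at the centre of the arm's flange, where the gripper is bolted on; the fingertips stand 182 mm ahead of it and the grasp point (between the pads) lies ahead of it (env.grasp_offset is the z of the grasp point in the tool frame, in mm); z points along the fingers, y is the direction in which the jaws open and shut (so a half turn about z gives the same grasp; the last joint's range is limited). The gripper opens to 88 mm and grips with 3 to 60 N. Pads are 20 mm wide; open, the fingers measure 115 mm over their backs; the gripper's body (75 mm by 178 mm) begins 61 mm behind the grasp point.
Start: joints at [-1.145, 0.423, 1.63, -0, 1.089, -0.019], TCP at [268.938, -564.162, 404.675] pointing down, gripper open.
Joint ranges: [-3, 3], [-0.9, 2.11], [0.09, 2.58], [-1.31, 4.45], [0.11, 2.69], [-2.54, 2.54]. Speed limits (rad/s): [2.39, 2.39, 3.01, 3.14, 3.14, 3.14].

INTERFACE

Orientations are given as a 3x3 rotation matrix whose columns are the frame's x, y, z axes.
In Python, from workcell import env, vision gives the robot as it stands. The module is installed in compiled form; this text tells all that it offers.
- The arm moves only by the shell command python3 -m creep 'ROWS' [FORCE]. ROWS is a JSON object of lists of equal length, an entry for each row: "translation": the shift along the tool's x, y, z in cm, a list of three; "turn": the turn about the tool's z in rad; "grip": the gripper's target within -1 to 1 (fully open at 1, half-way at 0, shut at -1). A call has 1 to 8 rows; each row shifts and turns the commanded pose from where the row before left it, along the tool's axes as they then stand; what a row does not reach is not made up. A row lasts 1/8 s, in which the tool goes at most 62.5 mm and 10.7 degrees, less where a joint would pass 70% of its speed; a pose out of reach is approached as far as the arm can. A call is refused whole if a number of a shift passes 6.25 or a number of a turn 0.188, either way. A call with a gripper value outside its range is refused whole. The fingers move at their own pace and stop on an object; FORCE is the grip in N (left out, the last holds). Time passes only in rows, so rows that do not move let the fingers close. It gives the time, the measured TCP pose, the force and the opening at its end, in the units of the state.
- env.get_obs(): the state, without advancing time (a new reading comes with each control period).
- vision.snapshot(name): name is "scene" or "top"; returns a dict with "pixels" (420x560x3 uint8, red, green, blue), "range_z" (420x560 float32, mm along the optical axis (not along the pixel's ray), 0 where there is no reading), "K" (3x3 intrinsics, pixels), "distortion" ([k1, k2, p1, p2, k3] as OpenCV has them; the pictures are not rectified), "eye" and "rotation" of the camera in the world. Camera axes: x right, y down, z forward; pixel columns grow to the right and rows downward; lengths in mm; the calibration is good to about 2 mm. A picture is of the moment at which its call begins.
- env.job_done(): hands the job in, once; it reports no verdict.
The state is a dict: "t": time; "q": joint angles; "qd": joint speeds; "joint_efforts": joint torques, N m; "ee_pos": TCP position; "tcp_rot": TCP orientation; "wrist_force": force on the tool from outside, world axes, zero at the start; "moment": the same for the moment, N m; "opening": finger opening in mm.
Only numpy, scipy, OpenCV 4.12 (cv2) and the standard library are available. Lean on these libraries where they do the work, as an engineer would, in place of code of your own. Each camera call takes 0.05 s, during which the arm holds its last target. There are 200 camera calls.

TASK

Close up the microscope slides against dust: with the fingertips, push every drawer of the slide cabinet that stands open fully shut, and push the lid of the slide box over and down until it is fully shut, in either order. Do it gently, without slamming: nothing is to be grasped or lifted, the slide box stays about where it stands, the fingers stay out of the slide trays, and the other things on the bench are left alone.

Things in the scene. Friction and masses are not known exactly. Their poses are not given: they have to be found in the camera images.
- plinth: fixed black base plate, 276 mm wide, 12 mm high, under the slide cabinet: three equal grey drawer units in a row, in any order, each 86 mm wide, 180 deep, 70 high, at 90 mm pitch (tops 82 mm above the bench). Origin on the bench, mid-row, 70 mm in front of the closed drawer fronts. x points into the cabinet (drawers shut that way), y along the row, z up
- drawer_a (a joint): how far drawer a stands out of its unit, in m: 0 is fully shut against its stop, up to 0.125 is open. It slides with 1 to 2 N of friction and stays where it is left
- front_a (a point): centre of the flat outer face of drawer a's white front panel (82 mm wide, 64 mm high, 10 mm thick), 47.5 mm above the bench; moves with the drawer. x axis points into the cabinet. An aluminium finger lip, 36 mm wide, 6 mm high, stands 10 mm out of the face 22.5 mm lower than this point. Behind the panel lies the drawer's open tray, 150 mm long, with glass slides on edge: not to be touched
- drawer_b (a joint): how far drawer b stands out of its unit, in m: 0 is fully shut against its stop, up to 0.125 is open. It slides with 1 to 2 N of friction and stays where it is left
- front_b (a point): centre of the flat outer face of drawer b's white front panel (82 mm wide, 64 mm high, 10 mm thick), 47.5 mm above the bench; moves with the drawer. x axis points into the cabinet. An aluminium finger lip, 36 mm wide, 6 mm high, stands 10 mm out of the face 22.5 mm lower than this point. Behind the panel lies the drawer's open tray, 150 mm long, with glass slides on edge: not to be touched
- drawer_c (a joint): how far drawer c stands out of its unit, in m: 0 is fully shut against its stop, up to 0.125 is open. It slides with 1 to 2 N of friction and stays where it is left
- front_c (a point): centre of the flat outer face of drawer c's white front panel (82 mm wide, 64 mm high, 10 mm thick), 47.5 mm above the bench; moves with the drawer. x axis points into the cabinet. An aluminium finger lip, 36 mm wide, 6 mm high, stands 10 mm out of the face 22.5 mm lower than this point. Behind the panel lies the drawer's open tray, 150 mm long, with glass slides on edge: not to be touched
- slidebox: loose grey slide box, 110 mm (x) x 170 mm (y) x 40 mm high, about 0.9 kg with its lid, open at the top, glass slides in it; origin at the centre of its underside. Its lid is hinged along its +x rim, the side away from the robot
- lid (a joint): angle of the slide box's lid in rad: 0 is shut (lying flat on the rim), 1.57 is upright, 1.9 is its stop, leaning back away from the robot. The stiff hinge holds the lid wherever it is left; about 1 N at its edge moves it
- lid_hinge (a point): middle of the lid's hinge line, 40.5 mm above the bench, on the box's far rim, running along the box's y axis. The lid is a plate 116 mm long from hinge to free edge, 170 mm wide, 6 mm thick; shut, it reaches from the hinge along the box's -x, its top 46.5 mm above the bench. This frame turns with the lid
- lid_edge (a point): middle of the lid's free edge, on its outer face (the top face when shut), 116 mm from the hinge; this frame turns with the lid
- stain_jar: open glass staining jar, 44 mm across, 55 mm high, standing on top of the rear half of one of the drawer units; origin at its underside; to be left alone
- dropper: small amber dropper bottle, 30 mm across, 75 mm high, standing between the cabinet and the slide box; origin at its underside; to be left alone
- dish: white closed dish, 48 mm across, 18 mm high, lying behind the dropper bottle, between the cabinet and the slide box; origin at its underside; to be left alone
- tape: round green tape measure, about 60 mm across and 22 mm high, on the bench nearer the robot; origin at its underside; to be left alone
- pump: white bottle, 64 mm across, 150 mm high, standing at the left of the bench; origin at its underside; to be left alone
- eraser: rubber block 45 x 22 x 14 mm on the bench near the robot, to the right; origin at its underside; to be left alone
- marker: black marker pen, 120 mm long, 14 mm thick, lying on the bench near the robot, to the left; origin at its underside, half-way along; to be left alone

How it is judged:
By the outcome, as a careful person would: the job done as asked, in the order asked, and still so for the second after the job is handed in, with the robot touching nothing.
It also fails if it takes over 54 s, if anything falls off the work surface, if the arm or the gripper's body presses on something with over 40 N, if the wrist force passes 120 N, or if a joint passes its speed limit or range.

## Working session

There is one attempt and no reset: what is moved stays moved. The work goes in short steps, Python scripts to look and compute and a shell command to move; the robot and the scene stay as the last step left them, time stands still between calls to the robot, and variables do not carry over. Pictures are saved under pics/ and viewed, about 8 in all and at most 12, crops included, and the job is handed in when it is done.

```bash
mkdir -p pics
cat > h.py <<'E'
import numpy as np, cv2
from workcell import env, vision
def snap(n,name):
    s=vision.snapshot(n); cv2.imwrite('pics/'+name,s['pixels'][:,:,::-1]); np.savez('pics/'+name+'.npz',**{k:np.asarray(v) for k,v in s.items()}); return s
def load(name): return dict(np.load('pics/'+name+'.npz'))
def world(s,uv):
    "depth-based points"
    uv=np.asarray(uv,float).reshape(-1,1,2)
    n=cv2.undistortPoints(uv,s['K'],s['distortion'])[:,0]
    d=np.array([s['range_z'][int(v),int(u)] for u,v in uv[:,0]])
    return (np.c_[n,np.ones(len(n))]*d[:,None])@s['rotation'].T+s['eye']
def cloud(s):
    h,w=s['range_z'].shape; u,v=np.meshgrid(np.arange(w),np.arange(h))
    P=world(s,np.c_[u.ravel(),v.ravel()]).reshape(h,w,3); P[s['range_z']==0]=np.nan; return P
def st():
    o=env.get_obs(); print('t',o['t'],'q',np.round(o['q'],3),'p',np.round(o['ee_pos'],1),'f',np.round(o['wrist_force'],1),'op',o['opening']); print(np.round(o['tcp_rot'],3))
E
python3 - <<'E'
from h import *
st(); print(env.grasp_offset)
for n in('scene','top'):
    s=snap(n,n+'1.png'); print(n,np.round(s['eye']),np.round(s['rotation'],2).tolist(),(s['range_z']>0).mean())
E
```

```text
t 0.0 q [-1.145  0.424  1.631  0.     1.089 -0.019] p [ 268.8 -563.9  403.9] f [ 0.4 -0.3 -0. ] op 87.75223283522844
[[ 0.903  0.43  -0.001]
 [ 0.43  -0.903  0.001]
 [ 0.    -0.002 -1.   ]]
163.3
scene [1092.  118.  958.] [[-0.1, 0.84, -0.54], [0.99, 0.09, -0.04], [0.01, -0.54, -0.84]] 0.9957865646258504
top [ 233.   49. 1415.] [[0.0, -0.98, 0.22], [-1.0, -0.0, 0.0], [-0.0, -0.22, -0.98]] 0.9963137755102041
```

View pics/scene1.png

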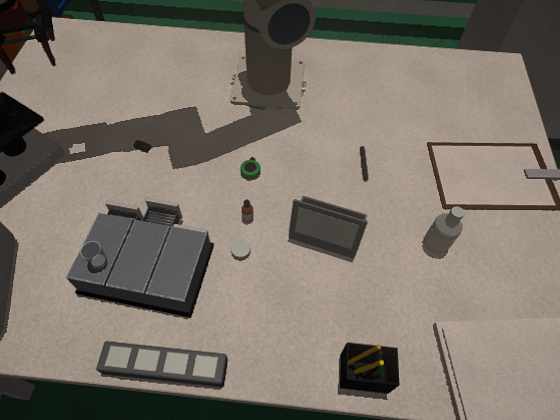

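View pics/top1.png

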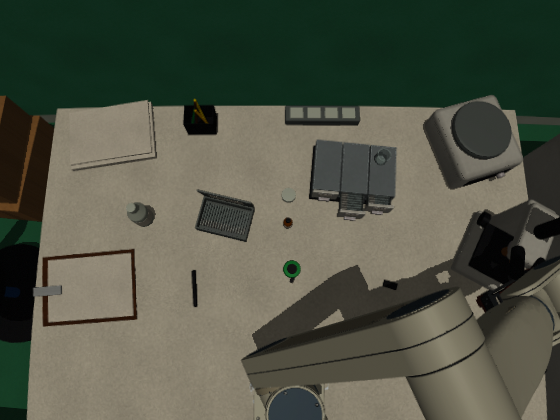

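The scene view shows the cabinet (about 140,255), the slide box with its lid up (328,225), and the dropper and dish between them. In the top view, two drawers stand open, at about (350,213) and (379,208), and the left one (323,196) looks nearly shut. Next I measure.

Run:
```python
from h import *
s=load('top1.png'); P=cloud(s); im=s['pixels'][:,:,::-1]
c=np.hstack([cv2.resize(im[130:230,295:405],None,fx=4,fy=4,interpolation=2),cv2.resize(im[180:250,185:265],(320,400),interpolation=2)[:400]])
cv2.imwrite('pics/crop1.png',c)
t=P[130:230,295:405].reshape(-1,3); m=abs(t[:,2]-82)<5
r=cv2.minAreaRect(t[m][:,:2].astype(np.float32)); print('cab top',r,np.median(t[m][:,2]),cv2.boxPoints(r).round(0).tolist())
sc=load('scene1.png');Q=cloud(sc)
for nm,C in(('top',P),('scene',Q)):
    q=C.reshape(-1,3); ok=(q[:,2]>8)&(q[:,2]<170)&(q[:,0]>330)&(q[:,0]<1000)&(abs(q[:,1])<450)
    g=np.zeros((700,900),np.uint8); ii=((q[ok][:,:2]-[330,-450])).astype(int).clip(0,[699,899]); g[ii[:,0],ii[:,1]]=255
    g=cv2.morphologyEx(g,cv2.MORPH_CLOSE,np.ones((9,9)))
    n,l,stt,cen=cv2.connectedComponentsWithStats(g)
    lab=l[ii[:,0],ii[:,1]]
    for i in range(1,n):
        if stt[i,4]>200:
            w=q[ok][lab==i]; r=cv2.minAreaRect(w[:,:2].astype(np.float32)); print(nm,np.round(r[0]),np.round(r[1]),round(r[2]),'z',w[:,2].max().round())
```

```text
cab top ((651.6541137695312, -213.85325622558594), (267.2576904296875, 237.14303588867188), 84.47879028320312) 82.9786091107369 [[521.0, -335.0], [757.0, -358.0], [783.0, -92.0], [546.0, -69.0]]
top [364. -10.] [55. 55.] 50 z 31.0
top [344. 312.] [29. 20.] 0 z 17.0
top [525. 207.] [178. 116.] 76 z 164.0
top [512.   3.] [36. 27.] 64 z 85.0
top [ 648. -208.] [279. 250.] 83 z 142.0
top [611.  -2.] [44. 47.] 90 z 28.0
top [865. 301.] [ 81. 100.] 0 z 98.0
top [859. 301.] [43. 45.] 30 z 168.0
top [ 895. -121.] [ 64. 261.] 1 z 51.0
scene [347. 306.] [33. 14.] 1 z 17.0
scene [370. -10.] [54. 52.] 7 z 27.0
scene [484. 219.] [170.  19.] 76 z 43.0
scene [521.   3.] [29. 24.] 83 z 78.0
scene [ 564. -206.] [84. 56.] 82 z 84.0
scene [579. 196.] [170.  26.] 76 z 160.0
scene [ 568. -297.] [83. 22.] 84 z 84.0
scene [ 687. -216.] [276. 190.] 84 z 141.0
scene [617.  -1.] [47. 46.] 39 z 22.0
scene [872. 298.] [ 73. 101.] 0 z 93.0
scene [871. 295.] [70. 35.] 56 z 169.0
scene [ 902. -121.] [258.  62.] 90 z 47.0
```

View pics/crop1.png

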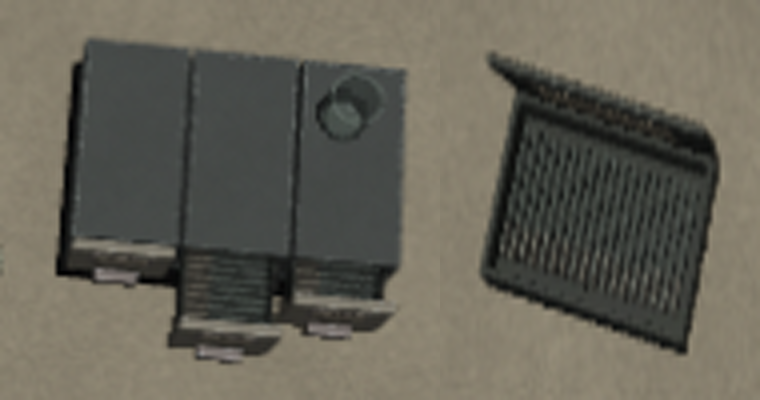

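Run:
```python
from h import *
for nm in('top','scene'):
    s=load(nm+'1.png'); P=cloud(s); q=P.reshape(-1,3); col=s['pixels'].reshape(-1,3).mean(1)
    k=(abs(q[:,2]-82)<6)&(q[:,0]>590)&(q[:,0]<800)&(q[:,1]<-50)&(q[:,1]>-370)
    r=cv2.minAreaRect(q[k][:,:2].astype(np.float32)); B=cv2.boxPoints(r); print(nm,r, B.round(0).tolist())
    a=np.radians(-6); X=np.array([np.cos(a),np.sin(a)]);Y=np.array([-X[1],X[0]])
    c=np.c_[q[:,:2]@X,q[:,:2]@Y]
    k=(abs(q[:,2]-80)<8)&(q[:,0]>480)&(q[:,0]<800)&(q[:,1]<-50)&(q[:,1]>-370)
    ymin,ymax=np.percentile(c[k&(c[:,0]>640)][:,1],[.5,99.5]); ym=(ymin+ymax)/2; print('y range',ymin,ymax,'backx',c[k][:,0].max())
    for j in(90,0,-90):
        for dy in(-30,-12,12,30):
            kk=(abs(c[:,1]-ym-j-dy)<4)&(c[:,0]>450)&(c[:,0]<680)&(q[:,2]>-5)
            t=np.c_[c[kk][:,0],q[kk][:,2],col[kk]]; t=t[t[:,0].argsort()]
            u=t[t[:,1]>68]; 
            print(j,dy,'front',u[:3].round(0).tolist(),'dark from',[r.round(0).tolist() for r in u[:60:3]][:8] if dy==12 else '')
```

```text
top ((679.9462890625, -216.5667724609375), (267.3000793457031, 180.2990264892578), 84.47879028320312) [[577.0, -341.0], [757.0, -358.0], [783.0, -92.0], [603.0, -75.0]]
y range -275.50060540538124 -11.533201410803176 backx 789.82231551141
90 -30 front [[610.0, 76.0, 68.0], [610.0, 86.0, 125.0], [610.0, 73.0, 80.0]] dark from 
90 -12 front [[607.0, 76.0, 66.0], [608.0, 85.0, 93.0], [609.0, 70.0, 66.0]] dark from 
90 12 front [[607.0, 68.0, 62.0], [608.0, 74.0, 71.0], [609.0, 85.0, 109.0]] dark from [[607.0, 68.0, 62.0], [609.0, 72.0, 74.0], [613.0, 83.0, 122.0], [616.0, 83.0, 114.0], [622.0, 87.0, 73.0], [624.0, 88.0, 73.0], [629.0, 85.0, 72.0], [632.0, 87.0, 73.0]]
90 30 front [[608.0, 69.0, 48.0], [608.0, 83.0, 73.0], [609.0, 78.0, 68.0]] dark from 
0 -30 front [[552.0, 77.0, 66.0], [554.0, 73.0, 63.0], [554.0, 85.0, 130.0]] dark from 
0 -12 front [[551.0, 76.0, 76.0], [552.0, 73.0, 54.0], [552.0, 69.0, 54.0]] dark from 
0 12 front [[552.0, 73.0, 79.0], [553.0, 71.0, 71.0], [554.0, 79.0, 114.0]] dark from [[552.0, 73.0, 79.0], [555.0, 78.0, 131.0], [561.0, 80.0, 113.0], [621.0, 87.0
[... 1846 characters left out ...]
.0, 121.0], [566.0, 75.0, 65.0], [567.0, 69.0, 59.0], [625.0, 82.0, 90.0]]
0 30 front [[557.0, 77.0, 146.0], [558.0, 79.0, 144.0], [559.0, 79.0, 144.0]] dark from 
-90 -30 front [[587.0, 80.0, 146.0], [587.0, 81.0, 139.0], [589.0, 79.0, 145.0]] dark from 
-90 -12 front [[588.0, 79.0, 143.0], [588.0, 81.0, 146.0], [589.0, 81.0, 144.0]] dark from 
-90 12 front [[586.0, 79.0, 142.0], [589.0, 81.0, 142.0], [589.0, 80.0, 141.0]] dark from [[586.0, 79.0, 142.0], [590.0, 81.0, 144.0], [593.0, 81.0, 149.0], [594.0, 78.0, 116.0], [595.0, 79.0, 91.0], [623.0, 80.0, 81.0], [626.0, 83.0, 89.0], [628.0, 81.0, 91.0]]
-90 30 front [[586.0, 80.0, 143.0], [587.0, 79.0, 148.0], [587.0, 79.0, 142.0]] dark from
```

Both views agree. The row yaw is about -5.6°, the middle drawer is about 57 mm open and the right one about 27 mm; the left one is shut. I close the fingers, turn to the row, and go above and in front of the right drawer.

```bash
python3 -m creep '{"translation":[[0,0,0],[0,0,0],[0,0,0],[0,0,0]],"turn":[0.181,0.181,0.181,0],"grip":[-1,-1,-1,-1]}' 10
python3 -m creep '{"translation":[[2.75,-3.73,0],[2.75,-3.73,0],[2.75,-3.73,0],[2.75,-3.73,0],[2.75,-3.73,0],[2.75,-3.73,0],[2.75,-3.73,0],[2.75,-3.73,0]],"turn":[0,0,0,0,0,0,0,0],"grip":[-1,-1,-1,-1,-1,-1,-1,-1]}'
python3 - <<'E'
from h import *
st()
s=load('scene1.png');t=load('top1.png')
# lid: points in box frame
for nm,s in(('scene',s),('top',t)):
    q=cloud(s).reshape(-1,3); k=(q[:,0]>440)&(q[:,0]<640)&(q[:,1]>90)&(q[:,1]<330)&(q[:,2]>15); q=q[k]
    a=np.radians(-14);X=np.array([np.cos(a),np.sin(a)]);Y=np.array([-X[1],X[0]])
    c=np.c_[q[:,:2]@X,q[:,:2]@Y,q[:,2]]
    L=c[c[:,2]>55]; print(nm,'lid y',np.percentile(L[:,1],[1,99]),'all y',np.percentile(c[:,1],[1,99]))
    for z in range(15,170,10):
        b=c[abs(c[:,2]-z)<5]
        if len(b): print(z,len(b),np.percentile(b[:,0],[2,50,98]).round(0))
    b=L[L[:,2]>100]; A=np.c_[b[:,1],np.ones(len(b))]; print('yaw resid slope',np.linalg.lstsq(A,b[:,0],rcond=None)[0])
E
```

```text
t: 0.6
ee_pos: [268.9, -564.1, 404.3]
tcp_rot: [[0.995, -0.096, -0.0], [-0.096, -0.995, 0.001], [-0.0, -0.001, -1.0]]
wrist_force: [-0.1, 0.4, -1.3]
opening: 51.5
t: 1.6
ee_pos: [518.0, -287.5, 404.6]
tcp_rot: [[0.996, -0.094, -0.0], [-0.094, -0.996, 0.0], [-0.0, -0.0, -1.0]]
wrist_force: [1.2, -0.6, 1.0]
opening: 0.1
t 1.6 q [-0.527  0.376  1.704 -0.     1.062  1.138] p [ 518.  -287.5  404.6] f [ 1.2 -0.6  1. ] op 0.09237920182183612
[[ 0.996 -0.094 -0.   ]
 [-0.094 -0.996  0.   ]
 [-0.    -0.    -1.   ]]
scene lid y [247.74055189 413.78878271] all y [247.2898424  413.83062267]
15 77 [412. 519. 521.]
25 259 [412. 518. 521.]
35 236 [409. 414. 522.]
45 188 [411. 524. 527.]
55 178 [521. 524. 526.]
65 192 [520. 523. 525.]
75 197 [518. 521. 524.]
85 190 [517. 520. 522.]
95 210 [515. 518. 521.]
105 205 [514. 517. 519.]
115 215 [513. 515. 518.]
125 212 [511. 514. 516.]
135 238 [509. 512. 514.]
145 230 [508. 510. 513.]
155 279 [503. 508. 511.]
yaw resid slope [-6.17418175e-03  5.14356813e+02]
top lid y [245.35970902 412.16629262] all y [244.87616584 414.39081704]
15 144 [407. 462. 512.]
25 315 [406. 464. 513.]
35 369 [406. 461. 516.]
45 207 [407. 461. 517.]
55 9 [512. 515. 516.]
65 13 [512. 514. 515.]
75 12 [511. 512. 516.]
85 13 [509. 510. 511.]
95 12 [508. 509. 510.]
105 16 [507. 508. 509.]
115 13 [505. 506. 509.]
125 21 [503. 505. 505.]
135 12 [503. 504. 505.]
145 14 [501. 502. 503.]
155 101 [500. 503. 506.]
165 20 [499. 502. 504.]
yaw resid slope [-8.53400393e-03  5.06447825e+02]
```

```bash
python3 -m creep '{"translation":[[0,0,4],[0,0,4],[0,0,4],[0,0,3],[0,0,2],[0,0,0.7],[1,0,0],[0.5,0,0]],"turn":[0,0,0,0,0,0,0,0],"grip":[-1,-1,-1,-1,-1,-1,-1,-1]}'
python3 -m creep '{"translation":[[0.4,0,0],[0.4,0,0],[0.4,0,0],[0.4,0,0],[0.4,0,0],[0.4,0,0],[0.4,0,0],[0.4,0,0]],"turn":[0,0,0,0,0,0,0,0],"grip":[-1,-1,-1,-1,-1,-1,-1,-1]}'; python3 -c "
from h import *
s=snap('scene','s2.png');cv2.imwrite('pics/s2c.png',cv2.resize(s['pixels'][170:320,50:230,::-1],None,fx=4,fy=4))"
```

```text
t: 2.6
ee_pos: [533.4, -290.7, 229.0]
tcp_rot: [[0.995, -0.098, 0.002], [-0.098, -0.995, -0.001], [0.003, 0.001, -1.0]]
wrist_force: [-0.3, 0.8, 0.1]
opening: 0.5
t: 3.6
ee_pos: [564.1, -293.4, 227.6]
tcp_rot: [[0.995, -0.098, -0.0], [-0.098, -0.995, 0.0], [-0.0, -0.0, -1.0]]
wrist_force: [-1.5, 0.2, 0.6]
opening: 0.8
```

View pics/s2c.png

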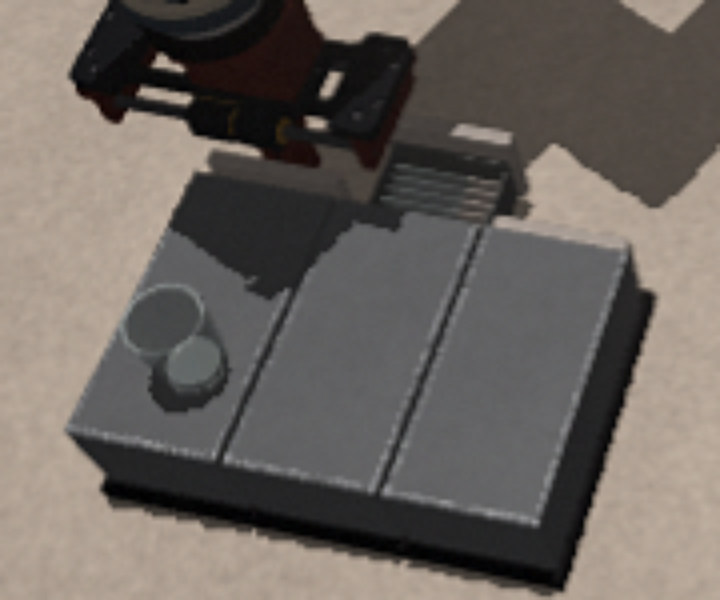

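The crop shows the right drawer following the fingers and nearly shut (280,165), with the middle one still open. I continue slowly.

```bash
python3 -m creep '{"translation":[[0.2,0,0],[0.2,0,0],[0.2,0,0],[0.1,0,0],[0.1,0,0]],"turn":[0,0,0,0,0],"grip":[-1,-1,-1,-1,-1]}'
python3 -m creep '{"translation":[[0.1,0,0],[0.1,0,0]],"turn":[0,0],"grip":[-1,-1]}'
```

```text
t: 4.28
ee_pos: [571.9, -294.2, 227.6]
tcp_rot: [[0.995, -0.098, -0.0], [-0.098, -0.995, 0.0], [-0.0, -0.0, -1.0]]
wrist_force: [-1.1, 0.6, 0.5]
opening: 0.4
t: 4.53
ee_pos: [572.8, -294.3, 227.6]
tcp_rot: [[0.995, -0.098, -0.004], [-0.098, -0.995, 0.001], [-0.004, -0.001, -1.0]]
wrist_force: [-10.2, 0.1, 7.2]
opening: 0.5
```

```bash
python3 -m creep '{"translation":[[0.05,0,0],[0,0,0]],"turn":[0,0],"grip":[-1,-1]}'
python3 -m creep '{"translation":[[-0.3,0,0],[-1.5,0,0],[-3.5,0,0],[-4.0,0,0]],"turn":[0,0,0,0],"grip":[-1,-1,-1,-1]}'
```

```text
t: 4.78
ee_pos: [572.9, -294.4, 227.6]
tcp_rot: [[0.995, -0.098, -0.004], [-0.098, -0.995, 0.001], [-0.004, -0.001, -1.0]]
wrist_force: [-9.8, 0.6, 6.9]
opening: 0.5
t: 5.28
ee_pos: [480.6, -285.0, 227.7]
tcp_rot: [[0.995, -0.098, 0.001], [-0.098, -0.995, -0.0], [0.001, 0.0, -1.0]]
wrist_force: [-0.9, -0.6, -0.2]
opening: 0.6
```

```bash
python3 -m creep '{"translation":[[0,-3,0],[0,-3,0],[0,-3,0],[1,0,0],[1,0,0],[0.5,0,0],[0.4,0,0],[0.4,0,0]],"turn":[0,0,0,0,0,0,0,0],"grip":[-1,-1,-1,-1,-1,-1,-1,-1]}'
python3 -m creep '{"translation":[[0.4,0,0],[0.4,0,0],[0.4,0,0],[0.4,0,0],[0.4,0,0],[0.4,0,0],[0.4,0,0],[0.4,0,0]],"turn":[0,0,0,0,0,0,0,0],"grip":[-1,-1,-1,-1,-1,-1,-1,-1]}'
```

```text
t: 6.28
ee_pos: [523.5, -199.4, 227.6]
tcp_rot: [[0.995, -0.099, -0.0], [-0.099, -0.995, 0.0], [-0.0, -0.0, -1.0]]
wrist_force: [0.5, -0.1, 0.3]
opening: 0.7
t: 7.28
ee_pos: [555.5, -202.0, 227.6]
tcp_rot: [[0.995, -0.098, -0.0], [-0.098, -0.995, 0.0], [-0.0, -0.0, -1.0]]
wrist_force: [-0.8, 0.7, -1.1]
opening: 0.5
```

```bash
python3 -m creep '{"translation":[[0.4,0,0],[0.4,0,0],[0.4,0,0],[0.4,0,0],[0.3,0,0],[0.2,0,0],[0.2,0,0],[0.1,0,0]],"turn":[0,0,0,0,0,0,0,0],"grip":[-1,-1,-1,-1,-1,-1,-1,-1]}'
python3 -m creep '{"translation":[[0.1,0,0],[0.1,0,0],[0.1,0,0]],"turn":[0,0,0],"grip":[-1,-1,-1]}'
```

```text
t: 8.28
ee_pos: [579.3, -204.5, 227.7]
tcp_rot: [[0.995, -0.098, 0.0], [-0.098, -0.995, 0.0], [0.0, -0.0, -1.0]]
wrist_force: [-1.2, 1.0, 1.8]
opening: 0.1
t: 8.65
ee_pos: [581.4, -204.7, 227.6]
tcp_rot: [[0.995, -0.098, -0.003], [-0.098, -0.995, 0.001], [-0.003, -0.0, -1.0]]
wrist_force: [-8.5, 0.4, 5.8]
opening: 0.1
```

```bash
python3 -m creep '{"translation":[[0.05,0,0],[-0.3,0,0],[-1.5,0,0],[-4,0,0],[-3,0,0],[0,-3,-3],[0,-3,-4],[0,-2.5,-4.5]],"turn":[0,0,0,0,0,0,0,0],"grip":[-1,-1,-1,-1,-1,-1,-1,-1]}'
python3 - <<'E'
from h import *
for nm in('scene','top'):
    s=snap(nm,nm+'3.png'); q=cloud(s).reshape(-1,3); g=s['pixels'].reshape(-1,3).mean(1)
    a=np.radians(-5.6);X=np.array([np.cos(a),np.sin(a)]);Y=np.array([-X[1],X[0]]); c=np.c_[q[:,:2]@X,q[:,:2]@Y]
    ym=-143.5-.007*611
    for j in(90,0,-90):
        k=(abs(c[:,1]-ym-j)<32)&(c[:,0]>480)&(c[:,0]<640)&(abs(q[:,2]-80)<4); v=np.sort(c[k][:,0]); print(nm,j,len(v),v[:12].round(1) if len(v) else '', np.histogram(v,np.arange(590,640,2))[0] if len(v) else '')
cv2.imwrite('pics/s3c.png',cv2.resize(load('scene3.png')['pixels'][170:320,50:230,::-1],None,fx=4,fy=4))
E
```

```text
t: 9.65
ee_pos: [502.5, -110.6, 343.4]
tcp_rot: [[0.995, -0.098, -0.001], [-0.098, -0.995, 0.0], [-0.001, -0.0, -1.0]]
wrist_force: [0.4, 0.2, -0.9]
opening: 0.3
scene 90 243 [610.3 610.9 611.4 611.4 612.2 612.2 612.4 612.4 612.4 612.5 612.7 613. ] [ 0  0  0  0  0  0  0  0  0  0  4 15 23 19 19  8 15 16 23 15 16 21 17 15]
scene 0 235 [610.7 611.3 611.5 611.8 612.1 612.2 612.3 612.3 612.5 612.8 612.9 613. ] [ 0  0  0  0  0  0  0  0  0  0  4 16 15 21 18 12 12 19 13 17 14 19 12 19]
scene -90 231 [611.5 612.2 612.2 612.4 612.4 612.5 612.7 612.7 612.8 613.1 613.1 613.2] [ 0  0  0  0  0  0  0  0  0  0  1 15 19 18 15 16 19 17 12 22 11 16 18 13]
top 90 0  
top 0 0  
top -90 105 [608.2 608.7 609.  609.  609.2 609.3 609.5 609.5 609.6 610.  610.6 610.7] [ 0  0  0  0  0  0  0  0  0 10  7  8  5  8  8  3  5  8  7  5  4  3 12  5]
```

View pics/s3c.png

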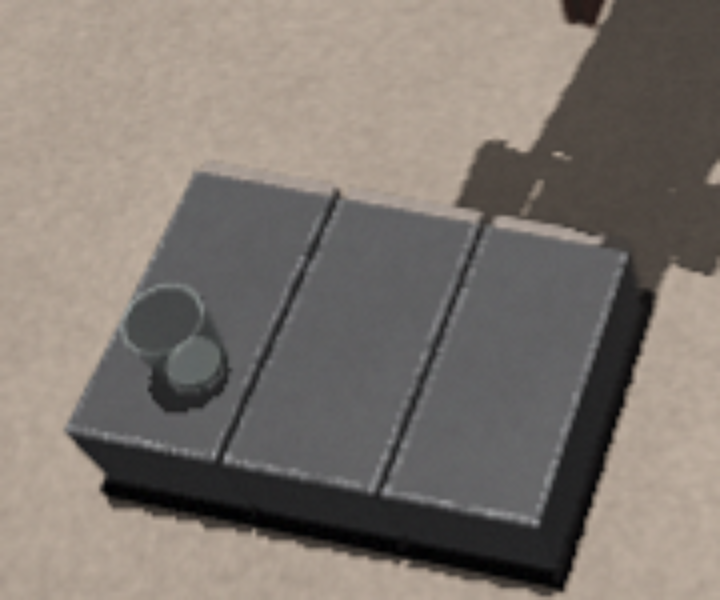

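All three fronts are now in line, at 611–612 mm in the scene view, with no gap visible at (265,170), (405,205) and (545,228). Next is the lid: it stands at about 81°, its hinge near x'=518 in the box frame (yaw about -14°). I go behind it.

```bash
python3 -m creep '{"translation":[[1.18,-4.39,-0.8],[1.18,-4.39,-0.8],[1.18,-4.39,-0.8],[1.18,-4.39,-0.8],[1.18,-4.39,-0.8],[1.18,-4.39,-0.8],[1.18,-4.39,-0.8],[0,0,0]],"turn":[0,0,0,0,0,0,0,0.15],"grip":[-1,-1,-1,-1,-1,-1,-1,-1]}'
python3 -m creep '{"translation":[[0,0,0]],"turn":[0],"grip":[-1]}'
python3 - <<'E'
from h import *
st()
o=env.get_obs()
for nm in('scene',):
    s=snap(nm,nm+'4.png'); q=cloud(s).reshape(-1,3)
    a=np.radians(-14.3);X=np.array([np.cos(a),np.sin(a)]);Y=np.array([-X[1],X[0]]); print('tcp box frame',o['ee_pos'][:2]@X,o['ee_pos'][:2]@Y)
    for n2 in('scene1.png','top1.png'):
        q=cloud(load(n2)).reshape(-1,3); c=np.c_[q[:,:2]@X,q[:,:2]@Y,q[:,2]]
        k=(c[:,0]>490)&(c[:,0]<560)&(abs(c[:,1]-333)<75)&(c[:,2]>60)&(c[:,2]<150); print(n2,np.polyfit(c[k][:,2]-100,c[k][:,0],1),c[k][:,1].mean())
E
```

```text
t: 10.75
ee_pos: [616.3, 188.4, 398.2]
tcp_rot: [[0.969, -0.246, 0.001], [-0.246, -0.969, 0.001], [0.001, -0.001, -1.0]]
wrist_force: [-1.0, -0.9, -0.1]
opening: 0.6
t: 10.88
ee_pos: [615.4, 186.0, 397.5]
tcp_rot: [[0.97, -0.244, -0.001], [-0.244, -0.97, -0.0], [-0.001, 0.001, -1.0]]
wrist_force: [0.4, -0.1, 0.0]
opening: 0.7
t 10.875 q [ 0.275  0.457  1.593 -0.     1.092  2.092] p [615.4 186.  397.5] f [ 0.4 -0.1  0. ] op 0.6847013029058617
[[ 0.97  -0.244 -0.001]
 [-0.244 -0.97  -0.   ]
 [-0.001  0.001 -1.   ]]
tcp box frame 550.350412523799 332.2653313687271
scene1.png [-1.51588162e-01  5.15666299e+02] 333.8658631623649
top1.png [-1.41429317e-01  5.06517694e+02] 331.9186394428188
```

View pics/scene4.png

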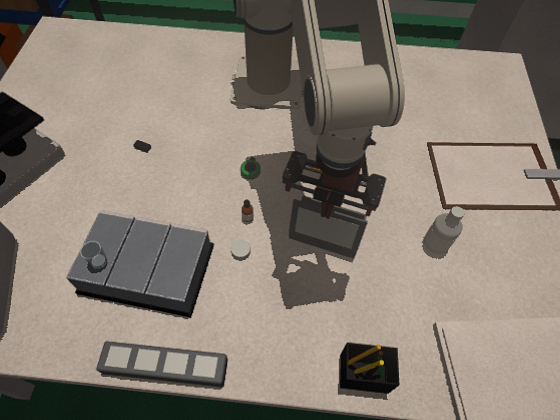

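The arm is behind the box with the fingers centred on the lid (y' 332 in both). Now I descend behind the lid, approach it and follow the arc.

```bash
python3 -m creep '{"translation":[[0,0,3],[0,0,3],[0,0,2],[0,0,0.5],[-1.2,0,0],[-0.8,0,0],[-0.5,0,0],[-0.5,0,0]],"turn":[0,0,0,0,0,0,0,0],"grip":[-1,-1,-1,-1,-1,-1,-1,-1]}'
python3 -m creep '{"translation":[[-0.5,0,0],[-0.5,0.0,0.1],[-0.5,0,0.1],[-0.5,0,0.17],[-0.5,0,0.17],[-0.5,0,0.17]],"turn":[0,0,0,0,0,0],"grip":[-1,-1,-1,-1,-1,-1]}'
python3 - <<'E'
from h import *
o=env.get_obs();a=np.radians(-14.3);X=np.array([np.cos(a),np.sin(a)]);print('x',o['ee_pos'][:2]@X-10,'z',o['ee_pos'][2]-182,o['wrist_force'])
for n in('scene1.png','x'):
    s=load(n) if n!='x' else snap('scene','s5.png')
    q=cloud(s).reshape(-1,3);Y=np.array([-X[1],X[0]]); c=np.c_[q[:,:2]@X,q[:,:2]@Y,q[:,2]]
    k=(c[:,0]>420)&(c[:,0]<560)&(abs(abs(c[:,1]-333)-60)<18)&(c[:,2]>55)&(c[:,2]<150); print(k.sum(),np.polyfit(c[k][:,2]-100,c[k][:,0],1))
    k=(c[:,0]>390)&(c[:,0]<420)&(abs(c[:,1]-333)<75)&(abs(c[:,2]-37)<8);print('rim',k.sum(),np.median(c[k][:,0]))
E
```

```text
t: 11.92
ee_pos: [586.4, 193.8, 314.4]
tcp_rot: [[0.969, -0.245, 0.001], [-0.245, -0.969, 0.0], [0.001, -0.001, -1.0]]
wrist_force: [-0.6, -0.4, -0.4]
opening: 0.7
t: 12.68
ee_pos: [557.2, 200.9, 306.3]
tcp_rot: [[0.969, -0.246, -0.0], [-0.246, -0.969, -0.0], [-0.0, 0.0, -1.0]]
wrist_force: [1.1, 0.0, -0.3]
opening: -0.0
x 480.3351552364177 z 124.3182231914164 [ 1.06586061  0.04850095 -0.32638256]
843 [-1.49013503e-01  5.15520172e+02]
rim 233 412.25201622086007
1156 [ -0.52795495 494.02357996]
rim 0 nan
  return _methods._mean(a, axis=axis, dtype=dtype,
  ret = ret.dtype.type(ret / rcount)
```

The lid is at 62°, as planned, with about 1 N of force. I continue.

```bash
python3 -m creep '{"translation":[[-0.5,0,0.3],[-0.5,0,0.3],[-0.5,0,0.3],[-0.41,0,0.33],[-0.41,0,0.33],[-0.41,0,0.33],[-0.34,0,0.4],[-0.34,0,0.4]],"turn":[0,0,0,0,0,0,0,0],"grip":[-1,-1,-1,-1,-1,-1,-1,-1]}'
python3 -m creep '{"translation":[[-0.34,0,0.4],[-0.27,0,0.45],[-0.27,0,0.45],[-0.27,0,0.45],[-0.19,0,0.49],[-0.19,0,0.49],[-0.19,0,0.49]],"turn":[0,0,0,0,0,0,0],"grip":[-1,-1,-1,-1,-1,-1,-1]}'
python3 - <<'E'
from h import *
o=env.get_obs();a=np.radians(-14.3);X=np.array([np.cos(a),np.sin(a)]);Y=np.array([-X[1],X[0]]);print('x',o['ee_pos'][:2]@X-10,'z',o['ee_pos'][2]-182,o['wrist_force'])
s=snap('scene','s6.png');q=cloud(s).reshape(-1,3); c=np.c_[q[:,:2]@X,q[:,:2]@Y,q[:,2]]
k=(c[:,0]>390)&(c[:,0]<515)&(abs(abs(c[:,1]-333)-60)<18)&(c[:,2]>35)&(c[:,2]<150); print(k.sum(),np.polyfit(c[k][:,0]-516,c[k][:,2],1))
E
```

```text
t: 13.72
ee_pos: [524.3, 209.3, 279.4]
tcp_rot: [[0.969, -0.246, -0.0], [-0.246, -0.969, -0.0], [-0.0, 0.0, -1.0]]
wrist_force: [0.1, -1.0, 1.0]
opening: 0.6
t: 14.6
ee_pos: [507.8, 213.5, 247.2]
tcp_rot: [[0.969, -0.246, 0.0], [-0.246, -0.969, 0.0], [0.0, -0.0, -1.0]]
wrist_force: [-0.2, -1.4, 1.0]
opening: 0.8
x 429.353720154681 z 65.15189870702727 [-0.16549045 -1.36203238  1.03022977]
1239 [-0.19708953 48.33294123]
```

```bash
python3 -m creep '{"translation":[[-0.1,0,0.4],[-0.1,0,0.4],[-0.05,0,0.3],[-0.05,0,0.3],[0,0,0.2],[0,0,0.1],[0,0,0.1]],"turn":[0,0,0,0,0,0,0],"grip":[-1,-1,-1,-1,-1,-1,-1]}'
python3 -m creep '{"translation":[[0,0,0.1]],"turn":[0],"grip":[-1]}'
```

```text
t: 15.52
ee_pos: [504.9, 214.2, 229.4]
tcp_rot: [[0.969, -0.246, -0.0], [-0.246, -0.969, -0.0], [-0.0, 0.0, -1.0]]
wrist_force: [-0.1, 1.5, -0.2]
opening: 0.3
t: 15.65
ee_pos: [505.0, 214.2, 228.7]
tcp_rot: [[0.969, -0.246, -0.0], [-0.246, -0.969, 0.0], [-0.0, 0.0, -1.0]]
wrist_force: [-3.7, -0.9, 10.9]
opening: 0.5
```

```bash
python3 -m creep '{"translation":[[0,0,0.05],[0,0,0]],"turn":[0,0],"grip":[-1,-1]}'
python3 -m creep '{"translation":[[0,0,-0.3],[0,0,-1.5],[0,0,-4],[0,0,-4],[-5,0,-4],[-5,0,-3],[-4,0,0],[0,0,0]],"turn":[0,0,0,0,0,0,0,0],"grip":[-1,-1,-1,-1,-1,-1,-1,-1]}'
python3 - <<'E'
from h import *
a=np.radians(-14.3);X=np.array([np.cos(a),np.sin(a)]);Y=np.array([-X[1],X[0]])
s=snap('scene','s7.png');snap('top','t7.png');q=cloud(s).reshape(-1,3); c=np.c_[q[:,:2]@X,q[:,:2]@Y,q[:,2]]
k=(c[:,0]>390)&(c[:,0]<530)&(abs(c[:,1]-333)<95)&(c[:,2]>36)&(c[:,2]<70); d=c[k]
e=d[(d[:,0]>412)&(d[:,0]<510)];print(np.polyfit(e[:,0]-516,e[:,2],1),np.percentile(d[:,0],[1,99]),np.percentile(d[:,1],[1,99]))
a=np.radians(-5.6);X=np.array([np.cos(a),np.sin(a)]);Y=np.array([-X[1],X[0]]); c=np.c_[q[:,:2]@X,q[:,:2]@Y]
for j in(90,0,-90):
    k=(abs(c[:,1]+147.5-j)<32)&(c[:,0]>480)&(c[:,0]<640)&(abs(q[:,2]-80)<4); v=np.sort(c[k][:,0]); print(j,v[:8].round(1))
E
```

```text
t: 15.9
ee_pos: [505.0, 214.2, 228.7]
tcp_rot: [[0.969, -0.246, 0.0], [-0.246, -0.969, 0.0], [0.0, -0.0, -1.0]]
wrist_force: [-1.9, -0.3, 9.3]
opening: 0.7
t: 16.9
ee_pos: [368.3, 248.4, 396.1]
tcp_rot: [[0.97, -0.243, 0.001], [-0.243, -0.97, 0.001], [0.001, -0.001, -1.0]]
wrist_force: [0.5, 0.0, 0.4]
opening: 0.4
[1.98583194e-03 4.68996393e+01] [403.61504713 518.90081369] [249.68101549 415.87298167]
90 [611.1 611.5 611.8 612.3 612.3 612.4 612.5 612.5]
0 [611.3 612.6 612.7 613.  613.  613.1 613.1 613.3]
-90 [611.8 612.  612.3 612.3 612.4 612.8 612.9 613.3]
```

View pics/s7.png

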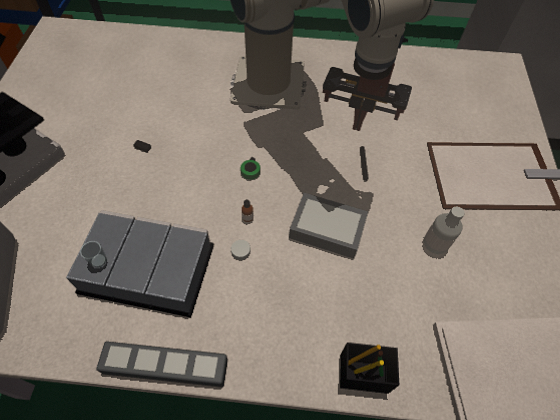

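The picture shows the lid flat on the box (330,222), the drawers flush, and the dropper (247,212), dish (240,249), tape (250,168), marker (364,162) and the rest where they were. I hand the job in.

```bash
python3 -c "
from h import *
print(env.job_done())"
```

```text
the job is handed in; nothing more can be done
None
```

The two open drawers and the slide box lid are shut, and the job was handed in at about 17 s of the 54 s allowed.

- **Drawers:** With closed fingertips I pushed the right drawer (about 27 mm open) and the middle one (about 57 mm open) shut at about 32 mm/s, slowing to about 8 mm/s at the stops. The wrist force at the stops was about 10 N. The left drawer already looked shut, so I did not push it. In the last picture all three fronts line up within about 1 mm.
- **Lid:** I pushed it from behind along its arc, from about 81° down, and pressed it flat with about 11 N. The last depth check showed it level (slope 0.002) with its top at 46.9 mm, against 46.5 mm expected.
- **Surroundings:** The slide box is where it stood, to within a few millimetres, and in the last picture the other things appear unmoved. The robot was clear of everything at the end.

No check failed. The only disagreement was that the two cameras differed by about 4 mm along x (up to 9 mm on the lid, where they see different faces); I used values in between and confirmed them by contact.

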